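# Flip out the kickstand and hold the board frame upright

### The arm

A 6-joint arm with a two-finger parallel gripper is mounted at the origin on the work surface. World frame = base frame: x ahead of the robot, y to its left, z up, the work surface at z = 0. Lengths are in m, angles in rad, forces in N, time in s.
With the tool pointing down it reaches from about 0.35 to 0.925 m from the base axis. Payload 6.4 kg.
Tool frame: the origin (TCP) lies at the very end of the fingers, on their centre line; the grasp point (between the pads) lies 19 mm behind it (r.hold_point_z is the distance from the TCP to the grasp point, in m); z points along the fingers, y is the line along which they close (so a half turn about z gives the same grasp; the last joint's range is limited). The gripper opens to 94 mm and grips with 3 to 60 N. Pads are 16 mm wide; open, the fingers measure 119 mm over their backs; the gripper's body (75 mm by 177 mm) begins 78 mm behind the grasp point.
Start: joints at [1.054, 0.245, 1.558, -0, 1.339, -0.174], TCP at [0.218, 0.612, 0.205] pointing down, gripper open.
Joint ranges: [-3.13, 3.13], [-1.02, 2.26], [0.13, 2.54], [-0.95, 4.09], [0.21, 2.88], [-2.74, 2.74]. Speed limits (rad/s): [2.57, 2.57, 3.14, 3.14, 3.14, 3.14].

### API

Orientations are given as a unit quaternion [w, x, y, z].
In Python, from rig import sensors, cams, hand_in, look_for, pinpoint, r gives the robot as it stands.
- The arm moves only by the tool carry_out, never from a script. Its arguments are lists of equal length, an entry for each row: "slide": the shift along the tool's x, y, z in m, a list of three; "delta_rot": the turn, a rotation vector about the tool's x, y, z in degrees, a list of three; "gripper": the closure, from 0 (fully open) to 1 (shut). In form: {"slide": [[dx, dy, dz], ...], "delta_rot": [[ax, ay, az], ...], "gripper": [gripper, ...]}. A call has 1 to 12 rows; each row is the pose to reach, as a shift and turn from the pose commanded when the call began, along the tool's axes at that moment; what a row does not reach only later rows make up. A row lasts 1/8 s, in which the tool goes at most 62.5 mm and 10.7 degrees, less where a joint would pass 70% of its speed; a pose out of reach is approached as far as the arm can. A call with a gripper value outside its range is refused whole. The fingers move at their own pace and stop on an object; "newtons" is the grip in N (left out, the last holds). Time passes only in rows, so rows that repeat a pose let the fingers close. It gives the time, the measured TCP pose, the force, the opening and the grip force at its end, in the units of the state.
- sensors.state(): the state, without advancing time (a new reading comes with each control period).
- cams.read_camera(name): name is "side" or "top"; returns (picture, depth): 420x560x3 uint8, red, green, blue; 420x560 float32, m along the optical axis (not along the pixel's ray), 0 where there is no reading.
- cams.camera_model(name): a dict with "camera_matrix" (3x3 intrinsics, pixels), "k1" (the pictures are not rectified: a ray, as slopes to the right and down, at radius r is drawn at 1 + k1 r^2 times it, then the intrinsics apply), "origin" and "attitude" of the camera in the world. Camera axes: x right, y up, looking along -z (the intrinsics and any distortion apply to the point x, -y, -z); pixel columns grow to the right and rows downward; lengths in m; the calibration is good to about 2 mm. A picture is of the moment at which its call begins. camera_model takes no time and is no camera call.
- hand_in(): hands the job in; it is judged then, once.
Trained networks look in the newest picture that a camera, given by its name, has taken for a name from the list of things; names that differ only in an ending like _2 or _b are one class to them, and where a whole thing is asked for, a point or a joint stands for the part that bears it (a point fixed in the world has none). Each returns a list of dicts, best first, with "confidence" (0 to 1); they miss things now and then, are a little off and sometimes report something else, mostly with a low value. They report only what shows in the picture. A call takes as long as a camera call.
- look_for(camera, name): "point" ([x, y, z] in m, in world coordinates, good to about 4 mm: the middle of the surface that is visible of it).
- pinpoint(camera, name): "point" ([x, y, z] in m, in world coordinates, good to about 4 mm: a listed point, or the origin of a listed thing).
The state is a dict: "time_s": time; "qpos": joint angles; "qd": joint speeds; "effort": joint torques, N m; "eef_pos": TCP position; "orientation": TCP orientation; "wrist_force": force on the tool from outside, world axes, zero at the start; "wrist_torque": the same for the moment, N m; "gripper_width": finger opening in m; "gripper_force": force on a finger pad.
Only numpy, scipy, OpenCV 4.12 (cv2) and the standard library are available. Lean on these libraries where they do the work, as an engineer would, in place of code of your own. Each camera call takes 0.05 s, during which the arm holds its last target. There are 200 camera calls.

### The job

First flip the red kickstand of the circuit-board frame down past its spring's dead centre, so that it snaps to its stop, while the frame still leans back. Then raise the frame upright until the kickstand's rubber foot stands on the yellow plate, and finish while holding the frame there, pressed firmly onto that foot, because it falls back if let go. Leave the bottle, the two spare boards and the screwdriver where they are.

Things in the scene. Friction and masses are not known exactly. Their poses are not given: they have to be found in the camera images.
- stand_base: grey base plate screwed to the bench, 270 (x) x 240 (y) x 12 mm. Origin: centre of its underside; z up. The frame's hinge line runs along base y at base x = -50 mm, z = 30 mm, between two dark cheeks at y = +-109 mm. +x is the kickstand's side, away from the robot.
- strike_plate: yellow landing plate for the kickstand's foot, 60 (x) x 80 (y) x 4 mm, fixed on the base plate. Origin: centre of its underside, at base (30, 0, 12) mm; its top is 16 mm above the bench.
- board_frame: aluminium frame with green circuit board, 200 (y) x 14 (x) x 205 (z) mm. Origin: middle of its hinge line; y along the hinge, z up the frame, x its normal on the kickstand's side (= base x when upright). At first it leans 0.42 rad to base -x on a stop; gravity and a spring pull it back there. Without the kickstand down nothing stops it at upright and it can go 0.5 rad beyond.
- top_bar (a point): middle of the top face of the blue bar along the frame's top (frame z = 205 mm). The bar is 14 mm thick (x), 200 mm long (y), 26 mm high (z 179 to 205 mm), axes as the frame's. Holding the frame up here takes about 2 to 3 N when leaning and 1.5 N when upright.
- kickstand (a joint): angle of the red leg (10 mm rod) about its pivot, rad; it swings parallel to the board. 0 (folded, start): points to frame +y, 45 degrees above level. It grows as the end swings out and down: level at 0.79, straight down 2.36, stop 2.46. A spring resists up to dead centre at 1.23 (1 to 3 N at the foot), then snaps the leg down to 2.46 by itself.
- kick_foot: black rubber foot across the leg's end: round bar, 16 mm diameter, along frame x from 58 to 102 mm, its axis 81.5 mm from the pivot. Origin: on the axis at frame x = 72 mm (the bar's middle is at x = 80). Folded, it is at frame y = 58, z = 133 mm, free from above. With the leg down it meets the yellow plate just when the frame is upright.
- flux_bottle: blue bottle with a steel cap, 48 mm in diameter, 85 mm high, standing beside the base; bystander. Origin: centre of its underside.
- spare_board_a: small green circuit board with components, 60 x 45 x 18 mm, lying beside the base; bystander. Origin: centre of its underside.
- spare_board_b: second such board, bystander. Origin: centre of its underside.
- driver: screwdriver with yellow handle, 150 mm long, lying beside the base; bystander. Its length is along its x.
- transformer (a point): outer face of a dark block, 50 (y) x 40 (z) mm, that stands out 35 mm on the frame's -x side, at frame z = 75 to 115 mm. Other components stand out less than 20 mm, up to frame z = 160 mm.
- kick_pivot (a point): the kickstand's pivot, at frame (72, 0, 75) mm, its axis along frame x, at the end of a dark hub arm 16 mm square (26 mm round at its end) that runs out from the frame at y = 0.

How it is judged:
On the way, in this order (a step that is already met when the one before it is completed fails the run):
1. the kickstand has snapped down to its stop while the frame still leans back (value of joint kickstand above 2.3 rad and angle between board_frame's own z axis and vertical above 0.25 rad), for 0.2 s.
2. the frame is upright, standing on the kickstand's foot and held (angle between board_frame's own z axis and vertical below 0.06 rad and contact force between kick_foot and strike_plate above 0.5 N and contact force between the fingers and board_frame above 0.5 N), for 0.3 s.
At the end, for the whole second after the job is handed in: The kickstand is down at its stop (beyond 2.3 rad), the frame is upright within 0.06 rad and still, the rubber foot presses on the yellow plate with more than 0.5 N, the fingers hold or push the frame with more than 0.5 N and nothing of the robot touches the foot (all of step 2 and value of joint kickstand above 2.3 rad and contact force between the arm and kick_foot below 0.3 N and angular speed of board_frame below 0.1 rad/s); the arm keeps its last pose, push and grip.
It fails at once if the frame is tipped over past upright (more than about 0.17 rad) (x of top_bar in the frame of stand_base above -0.015 m).
It fails at once if the flux bottle is moved more than 20 mm (distance of flux_bottle from where it was at the start of the episode above 0.02 m).
It fails at once if the spare board a is moved more than 20 mm (distance of spare_board_a from where it was at the start of the episode above 0.02 m).
It fails at once if the spare board b is moved more than 20 mm (distance of spare_board_b from where it was at the start of the episode above 0.02 m).
It fails at once if the driver is moved more than 20 mm (distance of driver from where it was at the start of the episode above 0.02 m).
It also fails if it takes over 59 s, if anything falls off the work surface, if the arm or the gripper's body presses on something with over 40 N, if the wrist force passes 120 N, or if a joint passes its speed limit or range.

## Working session

There is one attempt and no reset: what is moved stays moved. The work goes in short steps, Python scripts to look and compute and a tool call to move; the robot and the scene stay as the last step left them, time stands still between calls to the robot, and variables do not carry over. Pictures are saved under pics/ and viewed, at most 10 in all, crops included, and the job is handed in when it is done.

Besides the shell and the picture viewer there is one more tool, called after "Emit:" by a JSON object that holds its "method" and its "body". carry_out: Moves the arm, as the interface text tells. Its arguments: {"type":"object","properties":{"slide":{"type":"array","items":{"type":"array","items":{"type":"number"}}},"delta_rot":{"type":"array","items":{"type":"array","items":{"type":"number"}}},"gripper":{"type":"array","items":{"type":"number"}},"newtons":{"type":"number"}},"required":["slide","delta_rot","gripper"]}

```bash
mkdir -p pics; ls; python3 - <<'E'
from rig import sensors, cams, look_for, pinpoint, r
import cv2,numpy as np
np.set_printoptions(precision=4,suppress=True)
s=sensors.state();print(s['time_s'],s['eef_pos'],s['orientation'],r.hold_point_z)
for c in ("side","top"):
    p,d=cams.read_camera(c);cv2.imwrite(f"pics/{c}0.png",p[:,:,::-1])
    m=cams.camera_model(c);print(c,m)
    for n in ("stand_base","strike_plate","board_frame","top_bar","kick_foot","kick_pivot","transformer","flux_bottle","spare_board_a","driver"):
        print(n,[(np.round(q['point'],4).tolist(),round(q['confidence'],2)) for q in pinpoint(c,n)][:3])
E
```

```text
pics
0.0 [0.2182 0.6117 0.2044] [-0.0003  0.1706  0.9853 -0.0009] 0.0188
side {'camera_matrix': array([[506.2259,   0.    , 275.5819],
       [  0.    , 506.2259, 209.3809],
       [  0.    ,   0.    ,   1.    ]]), 'k1': -0.06639561305903811, 'origin': array([ 0.3427, -0.6699,  0.7464]), 'attitude': array([ 0.8847,  0.4294, -0.0727, -0.1664])}
stand_base [([0.6052, 0.1188, 0.0017], 0.92)]
strike_plate [([0.64, 0.1243, 0.0132], 0.91)]
board_frame [([0.5589, 0.1121, 0.0272], 0.66), ([0.4877, 0.0966, 0.1065], 0.25)]
top_bar [([0.4704, 0.0974, 0.22], 0.85), ([0.4873, 0.0976, 0.1058], 0.55)]
kick_foot [([0.5627, 0.1678, 0.1803], 0.47)]
kick_pivot [([0.5939, 0.115, 0.1275], 0.84), ([0.604, 0.1182, 0.0027], 0.69)]
transformer [([0.4877, 0.0963, 0.106], 0.97)]
flux_bottle [([0.5307, -0.1003, 0.0022], 0.74)]
spare_board_a [([0.4578, 0.3104, -0.0016], 0.81), ([0.6589, -0.0861, 0.0029], 0.71), ([0.5583, 0.1071, 0.0292], 0.39)]
driver [([0.5915, 0.3277, 0.0045], 0.58)]
top {'camera_matrix': array([[528.3486,   0.    , 285.6154],
       [  0.    , 528.3486, 215.542 ],
       [  0.    ,   0.    ,   1.    ]]), 'k1': -0.18074205274183786, 'origin': array([0.3513, 0.0369, 1.2925]), 'attitude': array([ 0.706 ,  0.0691, -0.0683, -0.7015])}
stand_base [([0.6062, 0.1191, 0.0006], 0.78)]
strike_plate [([0.6329, 0.1241, 0.0107], 0.69)]
board_frame [([0.5564, 0.1084, 0.0288], 0.75), ([0.5914, 0.112, 0.1302], 0.64)]
top_bar [([0.4734, 0.0973, 0.2136], 0.79)]
kick_foot [([0.561, 0.1629, 0.1809], 0.65)]
kick_pivot [([0.5909, 0.1145, 0.1304], 0.8)]
transformer [([0.4874, 0.1028, 0.1068], 0.8)]
flux_bottle [([0.5361, -0.0975, 0.0002], 0.78)]
spare_board_a [([0.6625, -0.0869, 0.0019], 0.95), ([0.4574, 0.3072, -0.003], 0.75)]
driver [([0.5957, 0.3335, -0.0021], 0.81)]
```

View pics/side0.png

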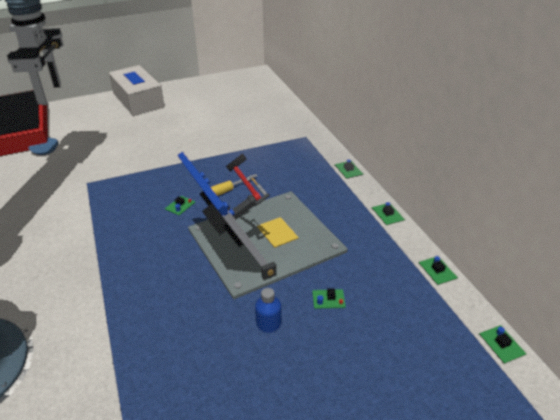

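View pics/top0.png

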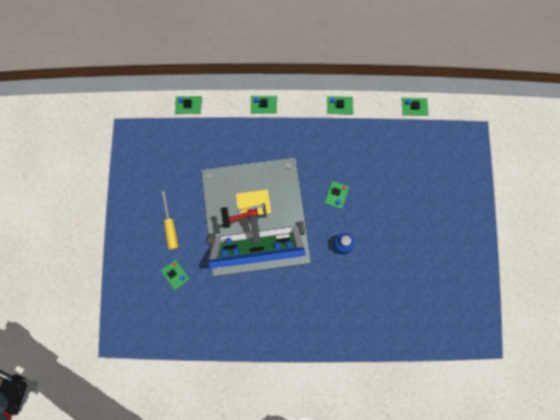

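The side view shows the frame leaning at about (225,200), with the red leg folded at (245,180) and the yellow plate at (278,232). The top view shows the base centred near (255,215), the foot at (225,217) and the blue bar along (257,258). Next I fit the base pose and plan the first move.

```bash
cat > h.py <<'E'
import numpy as np
from scipy.spatial.transform import Rotation as R
from scipy.optimize import least_squares
from rig import sensors
np.set_printoptions(precision=4,suppress=True)
def fr(p,th=-0.42):  # frame -> base
    x,y,z=p; return np.array([-.05+x*np.cos(th)+z*np.sin(th),y,.03-x*np.sin(th)+z*np.cos(th)])
B=None
def base2w(b,P):
    c,s=np.cos(P[2]),np.sin(P[2]); return np.array([P[0]+c*b[0]-s*b[1],P[1]+s*b[0]+c*b[1],b[2]])
def tool(yaw,tilt,flip=1):
    # tool z down (along -frame z for lean=tilt), tool y = +-base y
    Rf=R.from_euler('z',yaw)*R.from_euler('y',tilt)
    return Rf*R.from_matrix(np.array([[-flip,0,0],[0,flip,0],[0,0,-1.]]))
def cur():
    s=sensors.state(); q=s['orientation']; return s,np.array(s['eef_pos']),R.from_quat([q[1],q[2],q[3],q[0]])
def move(p,rot):
    s,p0,R0=cur()
    print('slide',R0.inv().apply(np.array(p)-p0),'rot',(R0.inv()*rot).as_rotvec(degrees=True),'from',p0,'to',np.array(p))
E
python3 - <<'E'
from h import *
obs=[((0,0,0),(.6052,.1188,.0017)),((0,0,0),(.6062,.1191,.0006)),((.03,0,.012),(.64,.1243,.013)),((.03,0,.012),(.6329,.1241,.0107)),
(fr((0,0,0)),(.5589,.1121,.027)),(fr((0,0,0)),(.5564,.1084,.0288)),(fr((0,0,.205)),(.4704,.0974,.22)),(fr((0,0,.205)),(.4734,.0973,.2136)),
(fr((.072,.058,.133)),(.5627,.1678,.1803)),(fr((.072,.058,.133)),(.561,.1629,.1809)),(fr((.072,0,.075)),(.5939,.115,.1275)),(fr((.072,0,.075)),(.5909,.1145,.1304))]
f=lambda P:np.concatenate([base2w(np.array(b),P)-o for b,o in obs])
s=least_squares(f,[.605,.119,.155]);print(s.x);print(s.fun.reshape(-1,3)*1000)
P=s.x
for yy in (.058,):
    t=base2w(fr((.09,yy,.133+.008+.07)),P); move(t,tool(P[2],-.42)); move(t,tool(P[2],-.42,-1))
# edge orientation from top: blue bar + plate
from rig import cams;import cv2
p,d=cams.read_camera('top');m=cams.camera_model('top')
h=cv2.cvtColor(p,cv2.COLOR_RGB2HSV)
def w(uv,z):
    K=m['camera_matrix'];n=cv2.undistortPoints(np.array(uv,float).reshape(-1,1,2),K,np.array([m['k1'],0,0,0,0]))[:,0]
    q=m['attitude'];Rc=R.from_quat([q[1],q[2],q[3],q[0]]);ray=Rc.apply(np.c_[n[:,0],-n[:,1],-np.ones(len(n))])
    return m['origin']+ray*((z-m['origin'][2])/ray[:,2])[:,None]
Y=cv2.inRange(h,(22,150,150),(34,255,255));Y[:, :235]=0
v,u=np.nonzero(Y);X=w(np.c_[u,v],.016);print('yellow',len(u),X.mean(0),cv2.minAreaRect((X[:,:2]*1000).astype(np.float32)))
E
```

```text
[0.6066 0.1176 0.1548]
[[ 1.3565 -1.2247 -1.7   ]
 [ 0.3565 -1.5247 -0.6   ]
 [-3.8023 -2.0985 -1.    ]
 [ 3.2977 -1.8985  1.3   ]
 [-1.7454 -2.2349  3.    ]
 [ 0.7546  1.4651  1.2   ]
 [ 4.1635 -0.4251 -2.8168]
 [ 1.1635 -0.3251  3.5832]
 [-3.1168  1.1463  0.4996]
 [-1.4168  6.0463 -0.1004]
 [-2.0056  0.287   0.3404]
 [ 0.9944  0.787  -2.5596]]
slide [-0.4567 -0.3102 -0.0539] rot [ -5.9866 -23.5622 -28.0832] from [0.2185 0.6122 0.2054] to [0.5444 0.1666 0.2594]
slide [-0.4567 -0.3102 -0.0539] rot [-31.6682   8.0462 148.5819] from [0.2185 0.6122 0.2054] to [0.5444 0.1666 0.2594]
yellow 445 [0.6408 0.1216 0.016 ] ((633.839111328125, 121.337646484375), (55.27263259887695, 74.84859466552734), 6.958658695220947)
```

Emit:
{"method": "carry_out", "body": {"slide": [[0, 0, -0.06], [-0.05, -0.03, -0.11], [-0.1, -0.07, -0.13], [-0.15, -0.1, -0.13], [-0.2, -0.135, -0.13], [-0.25, -0.17, -0.13], [-0.3, -0.2, -0.13], [-0.35, -0.24, -0.13], [-0.4, -0.27, -0.13], [-0.457, -0.31, -0.13], [-0.457, -0.31, -0.13], [-0.457, -0.31, -0.13]], "delta_rot": [[0, 0, 0], [0, 0, 0], [-0.6, -2.4, -2.8], [-1.2, -4.7, -5.6], [-1.8, -7.1, -8.4], [-2.4, -9.4, -11.2], [-3, -11.8, -14], [-3.6, -14.1, -16.8], [-4.8, -18.8, -22.4], [-6, -23.6, -28.1], [-6, -23.6, -28.1], [-6, -23.6, -28.1]], "gripper": [1, 1, 1, 1, 1, 1, 1, 1, 1, 1, 1, 1]}}

```text
time_s: 2.65
eef_pos: [0.5447, 0.1665, 0.3356]
orientation: [0.208, -0.075, 0.975, 0.016]
wrist_force: [-0.3, 1.5, 1.2]
gripper_width: 0.0005
gripper_force: 0.0
```

```bash
python3 - <<'E'
from h import *
from rig import pinpoint,cams
P=[.6066,.1176,.1548]
s,p,Rr=cur();print(s['time_s'],s['gripper_width'],s['wrist_force'],s['wrist_torque'])
cams.read_camera('side');print(pinpoint('side','kick_foot'))
cams.read_camera('top');print(pinpoint('top','kick_foot'))
print(base2w(fr((.072,.058,.133)),P))
T=tool(P[2],-.42)
move(base2w(fr((.09,.06,.133+.008+.015)),P),T)
for a in (0,.4,.785,1.1,1.23,1.35,1.45):
    move(base2w(fr((.09,.0815*np.cos(np.pi/4-a)+.002,.075+.0815*np.sin(np.pi/4-a)+.008)),P),T)
E
```

```text
2.65 0.0005014467228843838 [-0.3312  1.4507  1.2395] [ 0.0206  0.2022 -0.0079]
[{'point': [0.5605, 0.1685, 0.1798], 'confidence': 0.64}]
[]
[0.5596 0.169  0.1808]
slide [0.0313 0.0003 0.1247] rot [0.0739 0.0417 0.1276] from [0.5443 0.1682 0.3357] to [0.5663 0.172  0.2091]
slide [ 0.0313 -0.0001  0.14  ] rot [0.0739 0.0417 0.1276] from [0.5443 0.1682 0.3357] to [0.5725 0.1726 0.1951]
slide [0.0313 0.0177 0.167 ] rot [0.0739 0.0417 0.1276] from [0.5443 0.1682 0.3357] to [0.5807 0.192  0.1705]
slide [0.0313 0.0237 0.1977] rot [0.0739 0.0417 0.1276] from [0.5443 0.1682 0.3357] to [0.5921 0.1998 0.1425]
slide [0.0313 0.0196 0.2229] rot [0.0739 0.0417 0.1276] from [0.5443 0.1682 0.3357] to [0.6029 0.1975 0.1195]
slide [0.0314 0.0157 0.2327] rot [0.0739 0.0417 0.1276] from [0.5443 0.1682 0.3357] to [0.6074 0.1942 0.1105]
slide [0.0314 0.011  0.2413] rot [0.0739 0.0417 0.1276] from [0.5443 0.1682 0.3357] to [0.6116 0.1901 0.1027]
slide [0.0314 0.0063 0.2479] rot [0.0739 0.0417 0.1276] from [0.5443 0.1682 0.3357] to [0.615  0.1859 0.0966]
```

Emit:
{"method": "carry_out", "body": {"slide": [[0.015, 0, 0.03], [0.031, 0, 0.07], [0.031, 0, 0.1], [0.031, 0, 0.12], [0.031, 0, 0.13], [0.031, 0, 0.14], [0.031, 0.005, 0.146], [0.031, 0.009, 0.152], [0.031, 0.014, 0.159], [0.031, 0.0175, 0.167], [0.031, 0.0175, 0.167]], "delta_rot": [[0, 0, 0], [0, 0, 0], [0, 0, 0], [0, 0, 0], [0, 0, 0], [0, 0, 0], [0, 0, 0], [0, 0, 0], [0, 0, 0], [0, 0, 0], [0, 0, 0]], "gripper": [1, 1, 1, 1, 1, 1, 1, 1, 1, 1, 1]}}

```text
time_s: 4.22
eef_pos: [0.5812, 0.1901, 0.1695]
orientation: [0.208, -0.076, 0.975, 0.016]
wrist_force: [-0.4, 0.5, 2.3]
gripper_width: 0.0003
gripper_force: 1.0
```

```bash
python3 - <<'E'
from h import *
from rig import pinpoint,cams
import cv2
P=[.6066,.1176,.1548]
im,d=cams.read_camera('side');cv2.imwrite('pics/s1.png',cv2.resize(im[130:280,150:350,::-1],None,fx=3,fy=3))
print(pinpoint('side','kick_foot'),pinpoint('side','top_bar'))
s,p,Rr=cur();print(s['time_s'],s['wrist_force'],s['wrist_torque'])
T=tool(P[2],-.42)
print(base2w(fr((.072,.0815*np.cos(np.pi/4-.4),.075+.0815*np.sin(np.pi/4-.4))),P))
for a in (.4,.785,1.1,1.23,1.35,1.45):
    move(base2w(fr((.09,.0815*np.cos(np.pi/4-a)+.002,.075+.0815*np.sin(np.pi/4-a)+.008)),P),T)
E
```

```text
[{'point': [0.4728, 0.0998, 0.2203], 'confidence': 0.6}, {'point': [0.5705, 0.1886, 0.1528], 'confidence': 0.58}] [{'point': [0.4743, 0.1011, 0.2189], 'confidence': 0.82}]
4.375 [-1.1682  0.9155  1.5547] [0.2367 0.3107 0.1228]
[0.568  0.188  0.1558]
slide [-0.0001  0.0022 -0.0005] rot [-0.0076 -0.0175  0.0122] from [0.5811 0.1898 0.17  ] to [0.5807 0.192  0.1705]
slide [-0.0001  0.0082  0.0301] rot [-0.0076 -0.0175  0.0122] from [0.5811 0.1898 0.17  ] to [0.5921 0.1998 0.1425]
slide [-0.0001  0.0042  0.0554] rot [-0.0076 -0.0175  0.0122] from [0.5811 0.1898 0.17  ] to [0.6029 0.1975 0.1195]
slide [-0.0001  0.0003  0.0652] rot [-0.0076 -0.0175  0.0122] from [0.5811 0.1898 0.17  ] to [0.6074 0.1942 0.1105]
slide [-0.0001 -0.0044  0.0737] rot [-0.0076 -0.0175  0.0122] from [0.5811 0.1898 0.17  ] to [0.6116 0.1901 0.1027]
slide [-0.0001 -0.0091  0.0804] rot [-0.0076 -0.0175  0.0122] from [0.5811 0.1898 0.17  ] to [0.615  0.1859 0.0966]
```

View pics/s1.png

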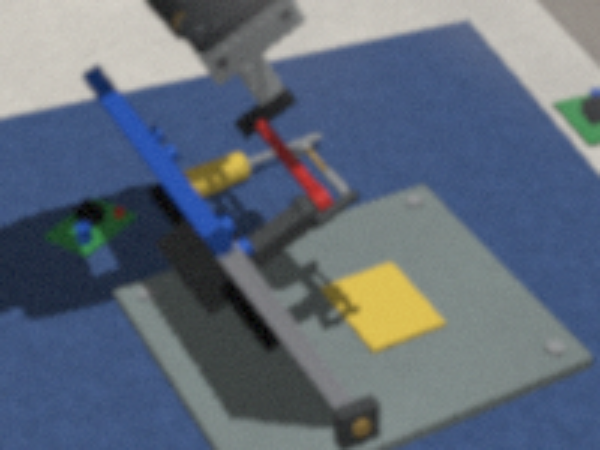

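The crop shows the fingertip on the black foot at about (265,105). The leg has swung partway down and the frame is still leaning, so I keep pushing along the arc.

Emit:
{"method": "carry_out", "body": {"slide": [[0, 0.003, 0.01], [0, 0.005, 0.02], [0, 0.006, 0.031], [0, 0.005, 0.04], [0, 0.004, 0.048], [0, 0.002, 0.056], [0, -0.001, 0.064], [0, -0.006, 0.073], [0, -0.01, 0.08], [0, -0.01, 0.08]], "delta_rot": [[0, 0, 0], [0, 0, 0], [0, 0, 0], [0, 0, 0], [0, 0, 0], [0, 0, 0], [0, 0, 0], [0, 0, 0], [0, 0, 0], [0, 0, 0]], "gripper": [1, 1, 1, 1, 1, 1, 1, 1, 1, 1]}}

```text
time_s: 5.62
eef_pos: [0.6151, 0.1848, 0.0966]
orientation: [0.208, -0.075, 0.975, 0.016]
wrist_force: [-0.2, -0.5, -0.2]
gripper_width: 0.0003
gripper_force: 0.0
```

```bash
python3 - <<'E'
from h import *
from rig import pinpoint,cams
import cv2
P=[.6066,.1176,.1548]
im,d=cams.read_camera('side');cv2.imwrite('pics/s2.png',cv2.resize(im[130:280,150:350,::-1],None,fx=3,fy=3))
print(pinpoint('side','kick_foot'),pinpoint('side','top_bar'))
s,p,Rr=cur();print(s['time_s'],s['wrist_force'],p)
print('expected down',base2w(fr((.072,-.0085,-.006)),P))
E
```

```text
[{'point': [0.6286, 0.1121, 0.053], 'confidence': 0.49}] [{'point': [0.4745, 0.098, 0.2217], 'confidence': 0.89}]
5.775 [-0.1843  0.4537  0.1221] [0.6154 0.1853 0.0976]
expected down [0.6259 0.112  0.0539]
```

View pics/s2.png

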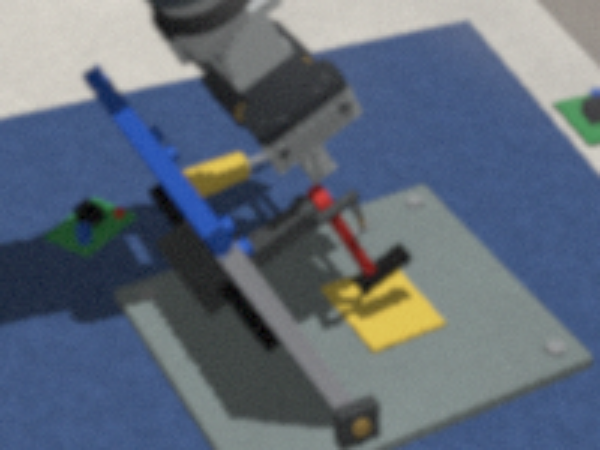

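The kickstand has snapped down: the foot is near (385,270) over the yellow plate and the frame still leans. Next I retract.

Emit:
{"method": "carry_out", "body": {"slide": [[0, 0, -0.05], [0, 0, -0.11], [0, 0, -0.17], [0, 0, -0.22], [0, 0, -0.24], [0, 0, -0.24]], "delta_rot": [[0, 0, 0], [0, 0, 0], [0, 0, 0], [0, 0, 0], [0, 0, 0], [0, 0, 0]], "gripper": [1, 1, 1, 1, 1, 1]}}

```text
time_s: 6.52
eef_pos: [0.5189, 0.1704, 0.3192]
orientation: [0.211, -0.076, 0.974, 0.016]
wrist_force: [-0.1, 0.2, -0.3]
gripper_width: 0.0003
gripper_force: 0.0
```

```bash
python3 - <<'E'
from h import *
P=[.6066,.1176,.1548]
T=tool(P[2],0)
move(base2w((-.175,0,.30),P),T);move(base2w((-.175,0,.208),P),T)
E
```

```text
slide [ 0.0958 -0.0656 -0.0224] rot [-0.0091 24.3983  0.0393] from [0.5189 0.1704 0.3192] to [0.4337 0.0906 0.3   ]
slide [ 0.1338 -0.0656  0.0614] rot [-0.0091 24.3983  0.0393] from [0.5189 0.1704 0.3192] to [0.4337 0.0906 0.208 ]
```

Emit:
{"method": "carry_out", "body": {"slide": [[0.03, -0.02, -0.02], [0.06, -0.04, -0.022], [0.096, -0.066, -0.022], [0.096, -0.066, -0.022], [0.096, -0.066, -0.022], [0.109, -0.066, 0.006], [0.121, -0.066, 0.034], [0.134, -0.066, 0.061], [0.134, -0.066, 0.061]], "delta_rot": [[0, 5, 0], [0, 12, 0], [0, 19, 0], [0, 24.4, 0], [0, 24.4, 0], [0, 24.4, 0], [0, 24.4, 0], [0, 24.4, 0], [0, 24.4, 0]], "gripper": [1, 1, 1, 1, 1, 1, 1, 1, 1]}}

```text
time_s: 7.65
eef_pos: [0.4303, 0.0903, 0.2032]
orientation: [-0.005, -0.078, 0.997, 0.0]
wrist_force: [-0.2, 0.3, 0.0]
gripper_width: 0.0006
gripper_force: 0.0
```

```bash
python3 - <<'E'
from h import *
P=[.6066,.1176,.1548]
s,p,Rr=cur();print(s['wrist_force'],s['wrist_torque'],Rr.as_matrix())
T=tool(P[2],0)
move(base2w((-.148,0,.208),P),T);move(base2w((-.065,0,.208),P),T)
E
```

```text
[-0.2363  0.2892  0.0294] [-0.029  -0.0203 -0.0002] [[-0.9878 -0.1551 -0.01  ]
 [-0.1551  0.9879 -0.0003]
 [ 0.01    0.0013 -0.9999]]
slide [-0.0303 -0.0002 -0.0051] rot [ 0.072  -0.5705  0.0528] from [0.4303 0.0903 0.2032] to [0.4604 0.0948 0.208 ]
slide [-0.1133 -0.0003 -0.0059] rot [ 0.072  -0.5705  0.0528] from [0.4303 0.0903 0.2032] to [0.5424 0.1076 0.208 ]
```

Emit:
{"method": "carry_out", "body": {"slide": [[-0.01, 0, 0], [-0.02, 0, 0], [-0.027, 0, 0], [-0.034, 0, 0], [-0.041, 0, 0], [-0.048, 0, 0], [-0.055, 0, 0], [-0.062, 0, 0], [-0.069, 0, 0], [-0.076, 0, 0], [-0.08, 0, 0], [-0.08, 0, 0]], "delta_rot": [[0, 0, 0], [0, 0, 0], [0, 0, 0], [0, 0, 0], [0, 0, 0], [0, 0, 0], [0, 0, 0], [0, 0, 0], [0, 0, 0], [0, 0, 0], [0, 0, 0], [0, 0, 0]], "gripper": [1, 1, 1, 1, 1, 1, 1, 1, 1, 1, 1, 1]}}

```text
time_s: 9.15
eef_pos: [0.5116, 0.1022, 0.2054]
orientation: [-0.003, -0.077, 0.997, -0.0]
wrist_force: [-1.8, -0.3, 0.8]
gripper_width: 0.0003
gripper_force: 0.9
```

```bash
cat > chk.py <<'E'
from h import *
from rig import pinpoint,cams
import cv2,sys
P=[.6066,.1176,.1548]
im,d=cams.read_camera('side');cv2.imwrite(f'pics/{sys.argv[1]}.png',cv2.resize(im[130:280,150:350,::-1],None,fx=3,fy=3))
c,sn=np.cos(P[2]),np.sin(P[2])
for n in ('top_bar','kick_foot','kick_pivot'):
    for o in pinpoint('side',n)[:2]:
        v=np.array(o['point'])-[P[0],P[1],0];print(n,'base',np.array([c*v[0]+sn*v[1],-sn*v[0]+c*v[1],v[2]]),o['confidence'])
s,p,Rr=cur();v=p-[P[0],P[1],0];print('tcp base',np.array([c*v[0]+sn*v[1],-sn*v[0]+c*v[1],v[2]]));f=np.array(s['wrist_force']);print('t',s['time_s'],'F base x',c*f[0]+sn*f[1],f,s['wrist_torque'])
E
python3 chk.py s3
```

```text
top_bar base [-0.083   0.0033  0.2357] 0.84
kick_foot base [ 0.0214 -0.0097  0.0342] 0.69
kick_pivot base [ 0.0089 -0.0024  0.1104] 0.67
tcp base [-0.0967 -0.0005  0.2054]
t 9.35 F base x -1.807909828996951 [-1.6703 -1.022   0.225 ] [-0.0738  0.3179  0.0185]
```

View pics/s3.png

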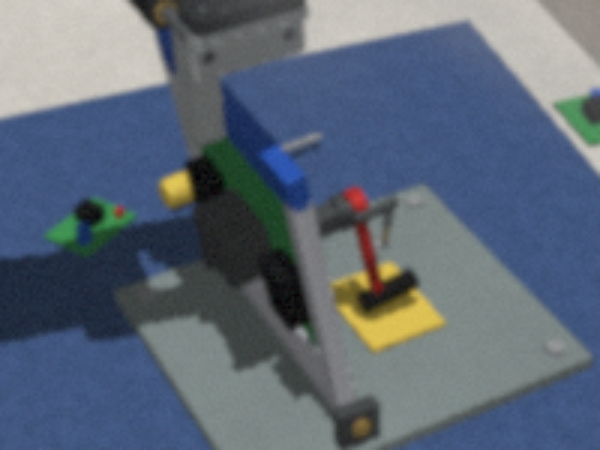

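The frame is at about 0.15 rad lean, with the fingers behind the blue bar near (230,110) and the foot just above the plate at (390,290). I continue slowly.

Emit:
{"method": "carry_out", "body": {"slide": [[-0.004, 0, 0], [-0.008, 0, 0], [-0.012, 0, 0], [-0.016, 0, 0], [-0.019, 0, 0], [-0.022, 0, 0], [-0.024, 0, 0], [-0.026, 0, 0], [-0.026, 0, 0]], "delta_rot": [[0, 0, 0], [0, 0, 0], [0, 0, 0], [0, 0, 0], [0, 0, 0], [0, 0, 0], [0, 0, 0], [0, 0, 0], [0, 0, 0]], "gripper": [1, 1, 1, 1, 1, 1, 1, 1, 1]}}

```text
time_s: 10.48
eef_pos: [0.5372, 0.1062, 0.2054]
orientation: [-0.003, -0.077, 0.997, -0.0]
wrist_force: [-1.8, -0.7, 1.6]
gripper_width: 0.0006
gripper_force: 0.7
```

```bash
python3 chk.py s4
```

```text
top_bar base [-0.0567  0.0035  0.2374] 0.82
top_bar base [-0.003  -0.0029  0.0035] 0.19
kick_foot base [ 0.0209 -0.0115  0.027 ] 0.52
kick_foot base [-0.1182  0.2131 -0.0017] 0.5
kick_pivot base [ 0.0225 -0.0002  0.1024] 0.77
tcp base [-0.0705 -0.0005  0.2054]
t 10.675 F base x -2.331708867733701 [-2.3089 -0.3269  0.333 ] [-0.0239  0.2216 -0.0198]
```

Emit:
{"method": "carry_out", "body": {"slide": [[-0.0015, 0, 0], [-0.003, 0, 0], [-0.004, 0, 0], [-0.005, 0, 0], [-0.005, 0, 0], [-0.005, 0, 0]], "delta_rot": [[0, 0, 0], [0, 0, 0], [0, 0, 0], [0, 0, 0], [0, 0, 0], [0, 0, 0]], "gripper": [1, 1, 1, 1, 1, 1]}}

```text
time_s: 11.42
eef_pos: [0.5409, 0.1068, 0.2055]
orientation: [-0.004, -0.077, 0.997, -0.0]
wrist_force: [-7.4, -2.3, 5.1]
gripper_width: 0.0005
gripper_force: 3.8
```

```bash
python3 chk.py s5
```

```text
top_bar base [-0.0504 -0.0001  0.2375] 0.86
top_bar base [ 0.0258 -0.2087  0.0038] 0.73
kick_foot base [ 0.0251 -0.009   0.0254] 0.67
kick_pivot base [0.0197 0.001  0.1014] 0.83
tcp base [-0.0666 -0.0005  0.2056]
t 11.625 F base x -7.424111185984107 [-7.2609 -1.6216  5.5159] [-0.3258  1.2207 -0.07  ]
```

Emit:
{"method": "carry_out", "body": {"slide": [[0, 0, 0], [0, 0, 0], [0, 0, 0], [0, 0, 0], [0, 0, 0]], "delta_rot": [[0, 0, 0], [0, 0, 0], [0, 0, 0], [0, 0, 0], [0, 0, 0]], "gripper": [1, 1, 1, 1, 1]}}

```text
time_s: 12.25
eef_pos: [0.5409, 0.1068, 0.2055]
orientation: [-0.004, -0.077, 0.997, -0.0]
wrist_force: [-7.8, -2.3, 5.6]
gripper_width: 0.0008
gripper_force: 3.8
```

View pics/s5.png

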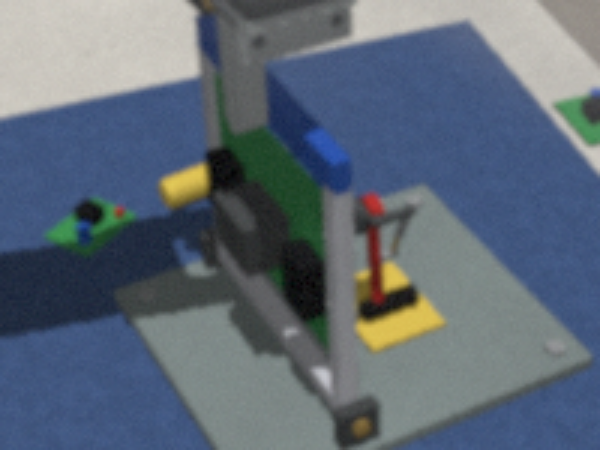

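The frame is upright, with the foot resting on the yellow plate at (388,302) and the fingers pressing the bar from behind at a steady 8 N or so.

```bash
python3 -c "
from rig import hand_in
print(hand_in())"
```

```text
the job is handed in; nothing more can be done
None
```

I flipped the kickstand down to its stop while the frame still leaned, then raised the frame upright onto the yellow plate and handed in with the fingers pressing it there at about 8 N; `hand_in` returned no verdict.

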